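Reset a drive through its shuttered key well

TASK

The drive has tripped: on the control box whose shutter has the straight bar tab, push the shutter fully open with a fingertip, reach down into the well and press the sunken key all the way in, keeping it in for at least one second, then let it spring up and push the shutter fully closed again. Leave the other box, with the round post, untouched, and do not pick up or shift any of the loose parts lying about.

Things in the scene. Friction and masses are not known exactly. Their poses are not given: they have to be found in the camera images.
- bar_box: Fixed grey control box, 170 (x) x 92 (y) x 56 mm. Origin: centre of its underside; z up, x along its length, from the end with the well to the end with two black cable glands. On top, under a steel shutter with a straight bar tab, is a square well, centred at x = -40 mm, y = 0. Yaw within 0.4 rad; the two boxes may change places. The box to work on.
- bar_tab (a point): Foot of the dark bar-shaped tab, at its centre, on the upper face of the shutter (60.5 mm above the worktop); moves with it. The bar is 8 mm thick along the box's x, 44 mm long across it (y), and rises 16.5 mm above this point.
- bar_well (a point): Centre of the well's mouth, on the box's top face, 56 mm above the worktop; fixed to the box. The well is 46 x 46 mm square, 34 mm deep, sides along the box's x and y. In its middle stands a white round key 24 mm wide, its top 22 mm below this point (34 mm above the worktop) when up.
- bar_shutter (a joint): In m: 0 = closed over the well, 0.062 = fully open, slid along the box's +x to its stop (its edge 10 mm clear of the well). Plate 58 x 58 x 4 mm, the tab in its middle, between rails 58 mm apart and 65 mm above the worktop; end bars 64 mm high, inner faces at box x = -71 and 53 mm. Stays where left; starts at 0 to 0.008; about 2 N to push.
- bar_key (a joint): Key in the square well, in m: 0 = up, 0.006 = fully in (straight down; its top then 28 mm above the worktop). Springs back up; 2 N to start it, 5 N to hold it fully in.
- post_box: Fixed grey control box, 170 (x) x 92 (y) x 56 mm. Origin: centre of its underside; z up, x along its length, from the end with the well to the end with two black cable glands. On top, under a steel shutter with a round post, is a round well, centred at x = -40 mm, y = 0. Yaw within 0.4 rad; the two boxes may change places. To be left alone.
- post_tab (a point): Foot of the round post (18 mm wide, 16.5 mm high) on the other box's shutter, on the shutter's upper face.
- post_shutter (a joint): Shutter of the box with the round post, in m: 0 = closed, 0.062 = fully open. Starts between 0 and 0.008; leave as it is.
- post_key (a joint): Key in the round well, in m: 0 = up, 0.006 = fully in.
- bushing: Loose brass-coloured flanged bushing, 34 mm wide, 28 mm high, standing between the boxes; origin at the centre of its underside.
- ball_bearing: Loose steel ball bearing, 35 mm wide, 11 mm high, lying between the boxes; origin at the centre of its underside.
- stop_block_3: Loose black stop block, 22 x 46 x 26 mm, near the front edge between the boxes; origin at the centre of its underside.
- gear_24: Loose pale gear, 48 mm wide, 18 mm high, near the left front corner; origin at the centre of its underside.
- bearing_block: Loose light-grey bearing block, 20 x 54 x 34 mm high, near the front edge, to the right; origin at the centre of its underside.
- screwdriver_small: Loose screwdriver, 164 mm long (its y), 26 mm high, beyond the boxes; origin under its centre.
- marker_blue: Loose marker pen, 139 mm long (its y), 19 mm high, near the right front corner; origin under its centre.

How it is judged (in metres and radians):
On the way, in this order (a step that is already met when the one before it is completed fails the run):
1. the shutter with the bar tab is fully open (over 56 of 62 mm) (value of joint bar_shutter above 0.056 m), for 0.2 s.
2. the key in the square well is all the way in (over 5 of 6 mm) for a second, the shutter open (value of joint bar_key above 0.005 m and value of joint bar_shutter above 0.05 m), for 0.9 s.
At the end, for the whole second after the job is handed in: The shutter with the bar tab is closed again to within 4 mm, the key beneath it is up (within 1 mm), the other box's key is up and its shutter within 5 mm of where it started, and each loose part lies within 20 mm of where it started (value of joint bar_shutter below 0.004 m and value of joint each of bar_key, post_key below 0.001 m and distance of post_tab from where it was at the start of the episode below 0.005 m and distance of each of bushing, ball_bearing, stop_block_3, gear_24, bearing_block, screwdriver_small, marker_blue from where it was at the start of the episode below 0.02 m); the robot touches nothing.
It fails at once if the other box's shutter is moved (over 5 mm) or its key pressed (distance of post_tab from where it was at the start of the episode above 0.005 m or value of joint post_key above 0.001 m).
It fails at once if the robot touches the other box hard enough to count (over 2 N) (contact force between the arm and post_box above 2 N).
It fails at once if a loose part is lifted or shifted by more than 20 mm (distance of any of bushing, ball_bearing, stop_block_3, gear_24, bearing_block, screwdriver_small, marker_blue from where it was at the start of the episode above 0.02 m).
It also fails if it takes over 54 s, if anything falls off the work surface, if the arm or the gripper's body presses on something with over 40 N, if the wrist force passes 120 N, or if a joint passes its speed limit or range.

ROBOT

A 6-joint arm with a two-finger parallel gripper is mounted at the origin on a cart in front of the work surface, level with it; the furniture and walls round the work are solid. World frame = base frame: x ahead of the robot, y to its left, z up, the work surface at z = 0. Lengths are in m, angles in degrees, forces in N, time in s.
With the tool pointing down it reaches from about 0.325 to 0.775 m from the base axis. Payload 5.5 kg.
Tool frame: the origin (TCP) lies at the centre of the arm's flange, where the gripper is bolted on; the fingertips stand 182 mm ahead of it and the grasp point (between the pads) lies 163 mm ahead of it; z points along the fingers, y is the direction in which the jaws open and shut (so a half turn about z gives the same grasp; the last joint's range is limited). The gripper opens to 88 mm and grips with 3 to 60 N. Pads are 20 mm wide; open, the fingers measure 115 mm over their backs; the gripper's body (75 mm by 178 mm) begins 61 mm behind the grasp point.
Start: joints at [67.569, 5.22, 70.514, -0, 104.267, -3.249], TCP at [0.197, 0.567, 0.405] pointing down, gripper open.
Joint ranges: [-164.24, 164.24], [-49.07, 125.15], [9.68, 141.18], [-86.29, 266.29], [3.28, 154.24], [-151.56, 151.56]. Speed limits (degrees/s): [147.25, 147.25, 172.46, 180, 180, 180].

INTERFACE

Orientations are given as [roll, pitch, yaw] about the fixed x, y, z axes, in that order (R = Rz(yaw) Ry(pitch) Rx(roll)).
In Python, from station import r gives the robot as it stands. The module is installed in compiled form; this text tells all that it offers. Calls block until the motion is done:
- r.reach(position, orientation): joint-space move of the TCP to a pose.
- r.servo_line(position, rotation=None, speed=0.15): straight line of the TCP; rotation=None keeps the orientation; speed is the mean speed in m/s.
- r.move_joints(angles): joint-space move.
- r.let_go() and r.grab(squeeze=None): open the fingers fully, or close them until they stop; squeeze is the grip in N (None keeps the last).
- r.wait(seconds).
- r.inverse_kinematics(position, orientation): joint angles nearest the present ones, or None.
- r.sense(): the state.
- r.snapshot(name): name is "scene" or "top" or "wrist"; returns a dict with "frame" (480x640x3 uint8, red, green, blue), "fx", "fy", "cx", "cy" (pixels), "R" (3x3) and "t" (3): a world point X has camera coordinates R X + t. Camera axes: x right, y down, z forward; pixel columns grow to the right and rows downward; lengths in m; the calibration is good to about 2 mm. The wrist camera is an equidistant fisheye: a pixel r from the principal point sees the ray r / f radians off the axis. A picture is of the moment at which its call begins. There is no depth.
A pose or a line that the arm cannot do raises r.IKError and nothing moves.
- r.hand_in(): hands the job in, once; it reports no verdict.
The state is a dict: "clock": time; "joints": joint angles; "joint_vel": joint speeds; "joint_torque": joint torques, N m; "tcp_pos": TCP position; "orientation": TCP orientation; "contact_force": force on the tool from outside, world axes, zero at the start; "torque": the same for the moment, N m; "opening": finger opening in m.
Only numpy, scipy, OpenCV 4.12 (cv2) and the standard library are available. Lean on these libraries where they do the work, as an engineer would, in place of code of your own. Each camera call takes 0.05 s, during which the arm holds its last target.

## Working session

There is one attempt and no reset: what is moved stays moved. The work goes in short steps, each a Python script; the robot and the scene stay as the last script left them, time stands still between calls to the robot, and variables do not carry over. Pictures are saved under pics/ and viewed, and the job is handed in when it is done.

```bash
mkdir -p pics; python3 - <<'E'
from station import r
import cv2,pickle
s=r.sense();print(s['clock'],s['tcp_pos'],s['orientation'],s['opening'],s['contact_force'])
d={}
for n in("scene","top"):
    d[n]=r.snapshot(n);cv2.imwrite(f'pics/{n}0.png',d[n]['frame'][:,:,::-1]);print(n,d[n]['fx'],d[n]['cx'],d[n]['cy'],d[n]['R'],d[n]['t'])
pickle.dump(d,open('d0.pkl','wb'))
E
```

```text
0.0 [0.19714722 0.56673796 0.40350543] [-1.79888102e+02 -6.20103829e-03  1.60819225e+02] 0.0876754823877127 [ 0.34621487 -0.37623521 -0.28539284]
scene 461.4299108320339 319.27565912596236 238.57818639938534 [[ 0.58097361 -0.81359068 -0.02323526]
 [-0.38603933 -0.25030854 -0.88787345]
 [ 0.71654958  0.52480077 -0.45950066]] [-0.32176457  0.26701309  0.79560452]
top 524.3254908238039 325.78174214692933 233.93230773824453 [[ 7.81420234e-02 -9.96942200e-01  2.71868555e-04]
 [-9.71738650e-01 -7.62274516e-02 -2.23413008e-01]
 [ 2.22750579e-01  1.71937593e-02 -9.74723835e-01]] [-0.0264264   0.54568734  1.12043624]
```

View pics/top0.png

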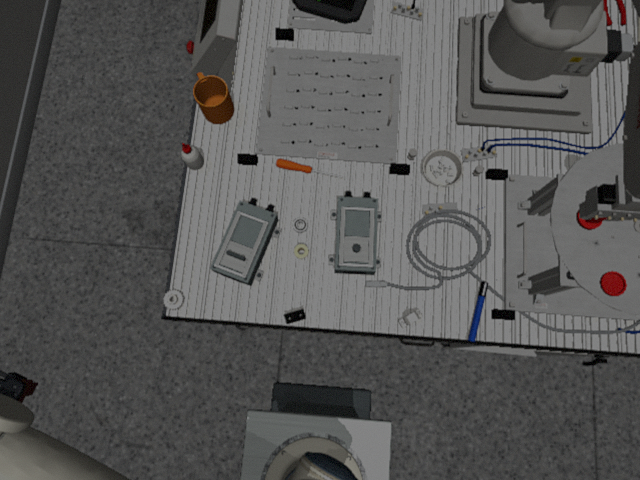

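View pics/scene0.png

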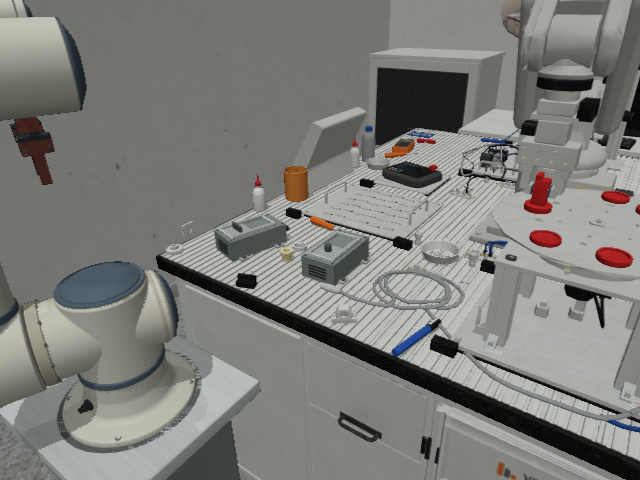

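The top view shows the bar box on the left, around (245,241), with its bar at about (238,257) and glands at the top. The post box is around (357,235). I'll zoom in on the bar box next.

```bash
cat > h.py <<'E'
import numpy as np
def ray(s,u,v,z):
    R,t=np.array(s['R']),np.array(s['t']); c=-R.T@t
    d=R.T@np.array([(u-s['cx'])/s['fx'],(v-s['cy'])/s['fy'],1.]); return c+d*(z-c[2])/d[2]
def proj(s,X):
    p=np.array(s['R'])@np.array(X)+np.array(s['t']); return [s['fx']*p[0]/p[2]+s['cx'],s['fy']*p[1]/p[2]+s['cy']]
E
python3 - <<'E'
import pickle,cv2
from h import *
d=pickle.load(open('d0.pkl','rb'));f=d['top']['frame'][:,:,::-1]
c=f[190:290,200:300];cv2.imwrite('pics/topc.png',cv2.resize(c,(600,600),interpolation=cv2.INTER_CUBIC))
f=d['scene']['frame'][:,:,::-1];cv2.imwrite('pics/scenec.png',cv2.resize(f[200:275,205:305],(800,600),interpolation=cv2.INTER_CUBIC))
for p in((238,257),(245,241),(357,235)):print(ray(d['top'],*p,0.06))
E
```

```text
[0.47839368 0.20783733 0.06      ]
[0.5159882  0.19635174 0.06      ]
[ 0.54952666 -0.05409562  0.06      ]
```

View pics/topc.png

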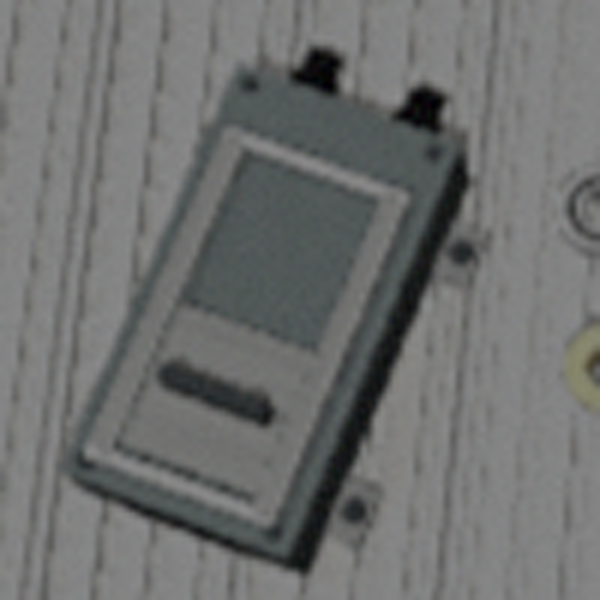

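View pics/scenec.png

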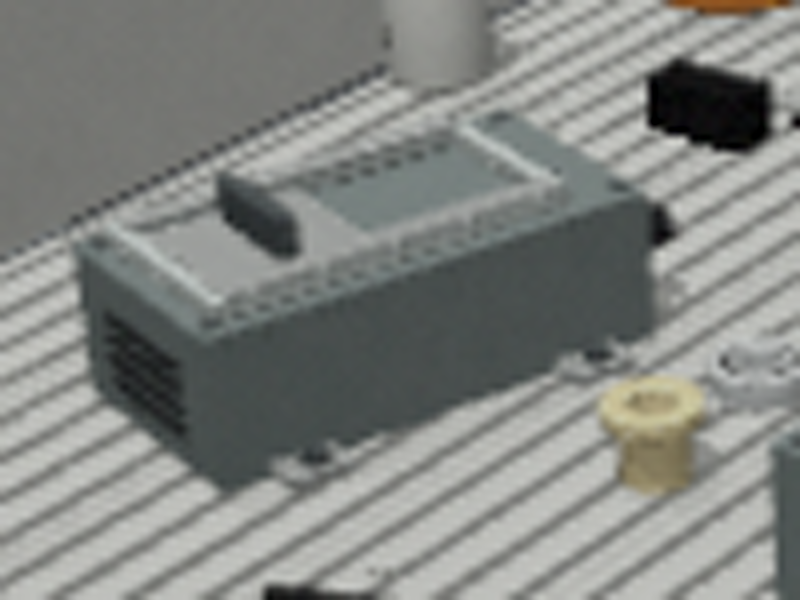

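```bash
python3 - <<'E'
import pickle
from h import *
d=pickle.load(open('d0.pkl','rb'));t=d['top']
q=lambda a,b,z:ray(t,200+(a+.5)/6-.5,190+(b+.5)/6-.5,z)
P=[q(85,458,.064),q(272,528,.064),q(408,190,.064),q(228,130,.064)]
for p in P:print(p)
c=lambda i,j:(P[i]+P[j])/2
ax=c(2,3)-c(0,1);print(np.linalg.norm(ax),np.linalg.norm(P[1]-P[0]),np.degrees(np.arctan2(ax[1],ax[0])),sum(P)/4)
B=[q(162,370,.077),q(272,412,.077)];print(B,np.linalg.norm(B[1]-B[0]),(B[0]+B[1])/2,-t['R'].T@t['t'])
C=[q(72,472,.056),q(236,68,.056),q(468,138,.056)];print(C,np.linalg.norm(C[1]-C[0]),np.linalg.norm(C[1]-C[2]))
E
```

```text
[0.45353101 0.25842874 0.064     ]
[0.43302447 0.18655003 0.064     ]
[0.56461912 0.14985619 0.064     ]
[0.5826157  0.22023705 0.064     ]
0.13561117129510006 0.07474668527229333 -16.027808251603364 [0.50844757 0.203768   0.064     ]
[array([0.48635866, 0.2313344 , 0.077     ]), array([0.47392409, 0.18921556, 0.077     ])] 0.043915994027908745 [0.48014138 0.21027498 0.077     ] [ 0.28275267 -0.00401375  1.21403675]
[array([0.44910663, 0.26441327, 0.056     ]), array([0.60940988, 0.22158702, 0.056     ]), array([0.58871608, 0.13022902, 0.056     ])] 0.16592534761689046 0.09367239542572588
```

```bash
cat >> h.py <<'E'
YAW=np.radians(-15.7); C=np.array([.5175,.2005])
def bp(x,y,z,yaw=None):
    a=YAW; return [C[0]+x*np.cos(a)-y*np.sin(a),C[1]+x*np.sin(a)+y*np.cos(a),z]
E
python3 - <<'E'
from station import r
import cv2,pickle
from h import *
r.grab(10)
r.reach(bp(-.075,0,.30),[180,0,164.3])
s=r.sense();print(s['clock'],s['tcp_pos'],s['orientation'],s['opening'],s['contact_force'])
w=r.snapshot('wrist');pickle.dump(w,open('w1.pkl','wb'));cv2.imwrite('pics/w1.png',w['frame'][:,:,::-1]);print(w['fx'],w['cx'],w['cy'],w['R'],w['t'])
E
```

```text
3.05 [0.44517848 0.22149059 0.30046707] [1.79957715e+02 2.27000570e-02 1.64351027e+02] 0.00026638319920143966 [ 0.28435915  1.69847246 -0.40205127]
371.64829954431775 325.9457141359629 236.69449934195495 [[ 0.26920384  0.96308247  0.0012048 ]
 [ 0.91928311 -0.25733347  0.29782218]
 [ 0.28713736 -0.07906732 -0.9546206 ]] [-0.33349334 -0.35849938  0.18156039]
```

View pics/w1.png

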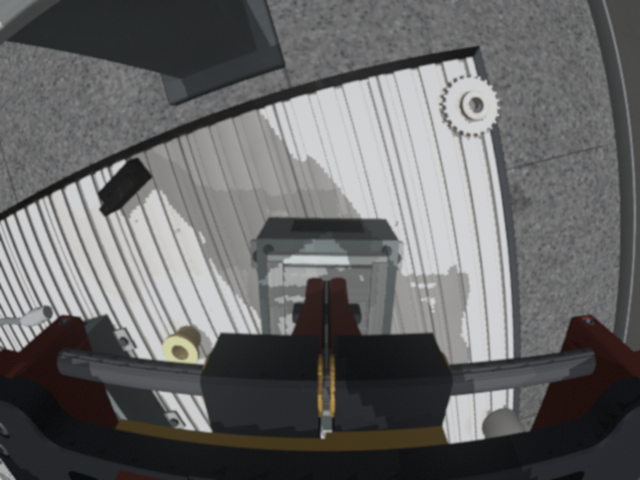

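The wrist view shows the near end of the bar box: end bar at rows 255-265, columns about 270-382. The fingers are closed over the shutter and the bar ends show at (299,312) and (353,312). I'll zoom to refine.

```bash
python3 - <<'E'
import cv2
f=cv2.imread('pics/w1.png');cv2.imwrite('pics/w1c.png',cv2.resize(f[205:345,240:415],(800,640),interpolation=cv2.INTER_CUBIC)[:600])
E
```

```text
(no output)
```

View pics/w1c.png

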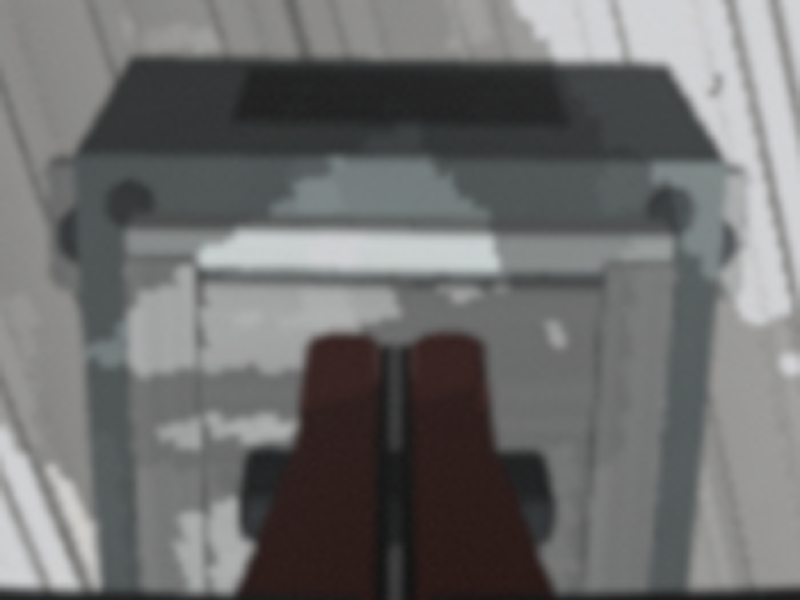

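```bash
cat >> h.py <<'E'
def fray(s,u,v,z):
    R,t=np.array(s['R']),np.array(s['t']); c=-R.T@t
    a=(u-s['cx'])/s['fx'];b=(v-s['cy'])/s['fy'];th=np.hypot(a,b);k=np.sin(th)/th
    d=R.T@np.array([a*k,b*k,np.cos(th)]);return c+d*(z-c[2])/d[2]
def tobox(p):
    d=np.array(p[:2])-C;a=YAW;return np.array([d[0]*np.cos(a)+d[1]*np.sin(a),-d[0]*np.sin(a)+d[1]*np.cos(a)])
E
python3 - <<'E'
import pickle
from h import *
w=pickle.load(open('w1.pkl','rb'));k=175/800
print(-w['R'].T@w['t'])
for n,a,b,z in[('TL',78,155,.056),('TR',726,160,.056),('bL',125,230,.064),('bR',675,235,.064),('in',300,268,.064),('inR',600,275,.064),('tabL',242,478,.077),('tabR',553,480,.077),('tabL_top',245,452,.077),('tabbot',245,535,.077)]:
    p=fray(w,240+(a+.5)*k-.5,205+(b+.5)*k-.5,z);print(n,p,tobox(p)*1e3)
E
```

```text
[0.36720734 0.24328319 0.28049215]
TL [0.42393878 0.18159713 0.056     ] [-84.95548657 -43.51534148]
TR [0.44917748 0.26901523 0.056     ] [-84.31378261  47.47094562]
bL [0.43388047 0.18660798 0.064     ] [-76.74064889 -36.00121682]
bR [0.45490298 0.25894785 0.064     ] [-76.07764831  39.32847741]
in [0.44558777 0.20818643 0.064     ] [-71.30926319 -12.05981503]
inR [0.45777036 0.24759202 0.064     ] [-70.2443577   29.17223388]
tabL [0.46822135 0.19377179 0.077     ] [-45.61949377 -19.812018  ]
tabR [0.47993428 0.23437654 0.077     ] [-45.33121636  22.4473603 ]
tabL_top [0.46450322 0.19538836 0.077     ] [-49.63635572 -19.26188382]
tabbot [0.47693576 0.19140742 0.077     ] [-36.59039942 -19.73005082]
```

```bash
cat >> h.py <<'E'
YAW=np.radians(-16.0); C=np.array([.5180,.2021])
ORI=[180,0,164.0]
E
python3 - <<'E'
from station import r
import cv2
from h import *
r.reach(bp(-.073,0,.275),ORI)
r.servo_line(bp(-.073,0,.250),speed=.08)
f0=np.array(r.sense()['contact_force'])
ax=np.array([np.cos(YAW),np.sin(YAW),0])
def st(x):
    s=r.sense();f=np.array(s['contact_force'])-f0;print(round(x*1e3,1),round(s['clock'],2),(tobox(s['tcp_pos'])*1e3).round(1),round(s['tcp_pos'][2],4),'along',round(f@ax,2),'z',round(f[2],2));return f@ax
for x in(-.062,-.054,-.040,-.02,-.004,0,.002,.004,.006,.008,.010,.012,.014):
    r.servo_line(bp(x,0,.250),speed=.06)
    if abs(st(x))>9 and x>-.004: break
w=r.snapshot('top');cv2.imwrite('pics/t2.png',cv2.resize(w['frame'][180:300,190:310,::-1],(600,600),interpolation=cv2.INTER_CUBIC))
E
```

```text
-62.0 4.14 [-61.5  -0. ] 0.2503 along -0.73 z 0.64
-54.0 4.42 [-53.7  -0.1] 0.25 along 0.5 z 0.77
-40.0 4.81 [-39.5  -0. ] 0.2499 along 1.18 z 0.96
-20.0 5.29 [-19.5  -0. ] 0.25 along -1.34 z 0.68
-4.0 5.71 [-3.5 -0. ] 0.25 along 0.35 z 0.34
0.0 5.96 [0.2 0. ] 0.25 along -0.85 z 0.27
2.0 6.21 [2. 0.] 0.25 along -0.02 z 1.89
4.0 6.46 [4.1 0. ] 0.25 along -0.18 z 1.46
6.0 6.71 [ 6.1 -0. ] 0.25 along -0.79 z 2.42
8.0 6.96 [7.  0.1] 0.25 along -7.91 z 5.42
10.0 7.21 [7.8 0.2] 0.25 along -16.37 z 8.15
```

View pics/t2.png

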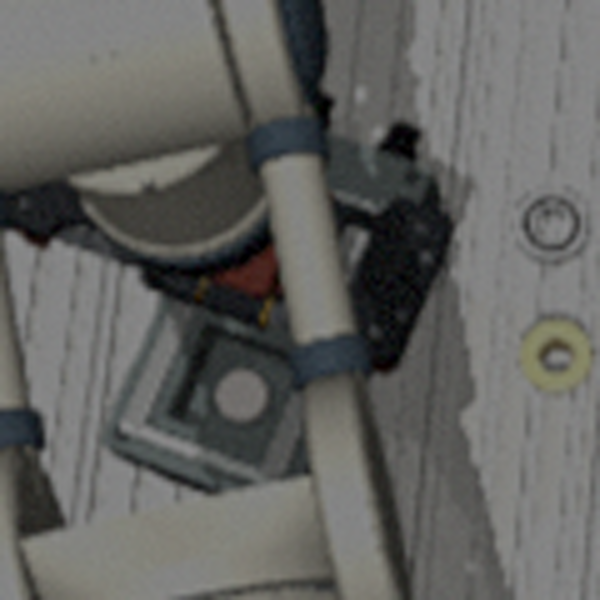

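```bash
python3 - <<'E'
from station import r
import cv2,pickle
from h import *
d=pickle.load(open('d0.pkl','rb'));print('key',tobox(ray(d['top'],190+242.5/5-.5,180+395.5/5-.5,.034))*1e3)
r.servo_line(bp(.003,0,.250),speed=.06)
r.servo_line(bp(.003,0,.270),speed=.1)
r.servo_line(bp(-.040,0,.270),speed=.12)
f0=np.array(r.sense()['contact_force'])
def st(z):
    s=r.sense();f=np.array(s['contact_force'])-f0;print(z,round(s['clock'],2),(tobox(s['tcp_pos'])*1e3).round(1),round(s['tcp_pos'][2],4),f.round(2));return f
for z in(.245,.225,.218,.214,.212,.210,.209,.208,.207):
    r.servo_line(bp(-.040,0,z),speed=.06)
    f=st(z)
    if abs(f[2])>14 or np.hypot(*f[:2])>10: break
    
E
```

```text
key [-40.16090812  -1.02789307]
0.245 8.95 [-40.   -0.1] 0.2445 [-1.1  -0.61  0.27]
0.225 9.43 [-40.1  -0.1] 0.2245 [-1.26  1.05 -1.4 ]
0.218 9.7 [-40.1  -0.1] 0.2176 [-0.26  0.26  0.14]
0.214 9.95 [-39.8   0.1] 0.2145 [-0.16 -0.11  2.  ]
0.212 10.2 [-39.8   0.1] 0.2125 [1.17 0.42 2.82]
0.21 10.45 [-39.8   0.1] 0.2104 [1.05 0.47 4.53]
0.209 10.7 [-39.8   0.1] 0.2102 [-1.57  0.15  8.67]
0.208 10.95 [-39.8   0.2] 0.2102 [-3.97 -1.45 12.6 ]
0.207 11.2 [-39.8   0.1] 0.2101 [-6.16 -2.74 17.71]
```

```bash
python3 - <<'E'
from station import r
import cv2
from h import *
ax=np.array([np.cos(YAW),np.sin(YAW),0])
r.wait(1.5)
s=r.sense();print(s['clock'],s['tcp_pos'][2],s['contact_force'])
r.servo_line(bp(-.040,0,.270),speed=.08)
w=r.snapshot('top');cv2.imwrite('pics/t3.png',cv2.resize(w['frame'][180:300,190:310,::-1],(600,600),interpolation=cv2.INTER_CUBIC))
r.servo_line(bp(-.040,0,.275),speed=.08)
r.servo_line(bp(.046,0,.275),speed=.12)
r.servo_line(bp(.046,0,.250),speed=.08)
f0=np.array(r.sense()['contact_force'])
for x in(.040,.034,.02,0,-.016,-.020,-.022,-.023,-.024,-.025,-.026,-.027,-.028,-.029):
    r.servo_line(bp(x,0,.250),speed=.06)
    s=r.sense();f=np.array(s['contact_force'])-f0;print(round(x*1e3,1),round(s['clock'],2),(tobox(s['tcp_pos'])*1e3).round(1),round(s['tcp_pos'][2],4),'along',round(f@ax,2),'z',round(f[2],2))
    if abs(f@ax)>(9 if x<-.017 else 20): break
r.servo_line(bp(-.018,0,.250),speed=.06)
r.servo_line(bp(-.018,0,.300),speed=.15)
r.reach([.22,.50,.40],[180,0,164])
w=r.snapshot('top');cv2.imwrite('pics/t4.png',cv2.resize(w['frame'][150:330,150:390,::-1],(800,600),interpolation=cv2.INTER_CUBIC))
cv2.imwrite('pics/t4raw.png',w['frame'][:,:,::-1]);print(r.sense()['clock'])
E
```

```text
12.7 0.2100774057017741 [-4.52973126 -2.16557855 18.35354608]
40.0 15.53 [39.7  0.1] 0.2505 along 0.2 z -0.08
34.0 15.78 [33.7  0. ] 0.2503 along -0.65 z -0.04
20.0 16.16 [19.5  0.1] 0.25 along -1.06 z -0.52
0.0 16.64 [-0.5  0. ] 0.25 along -0.12 z -1.11
-16.0 17.06 [-16.5   0. ] 0.25 along -0.29 z -0.56
-20.0 17.31 [-20.2   0. ] 0.25 along -0.25 z -1.46
-22.0 17.56 [-22.  -0.] 0.25 along -0.41 z -1.6
-23.0 17.81 [-23.   0.] 0.25 along 0.57 z -1.0
-24.0 18.06 [-24.  -0.] 0.25 along 1.51 z -1.68
-25.0 18.31 [-25.1   0. ] 0.25 along 0.93 z -2.17
-26.0 18.56 [-25.7  -0. ] 0.25 along 4.42 z -3.02
-27.0 18.81 [-26.1  -0.1] 0.25 along 8.41 z -4.64
-28.0 19.06 [-26.5  -0.2] 0.2502 along 11.65 z -6.24
21.45
```

View pics/t4.png

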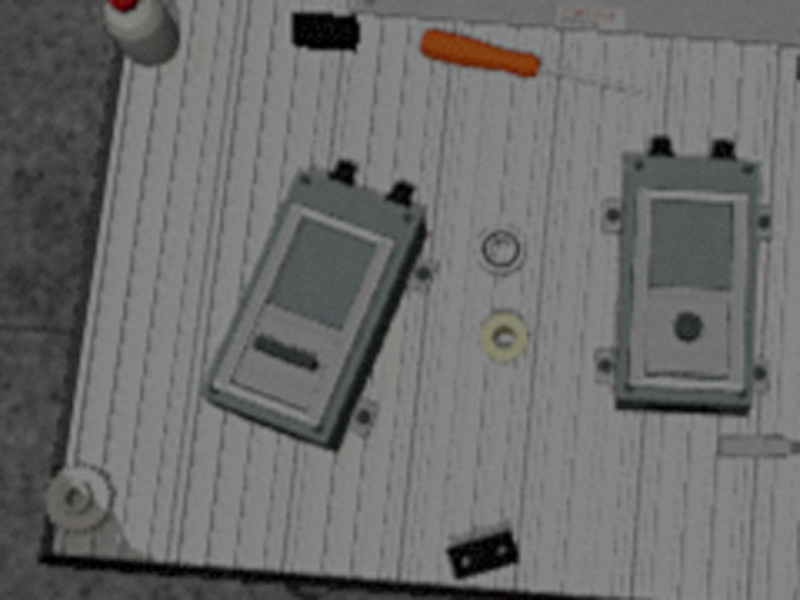

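View pics/t3.png

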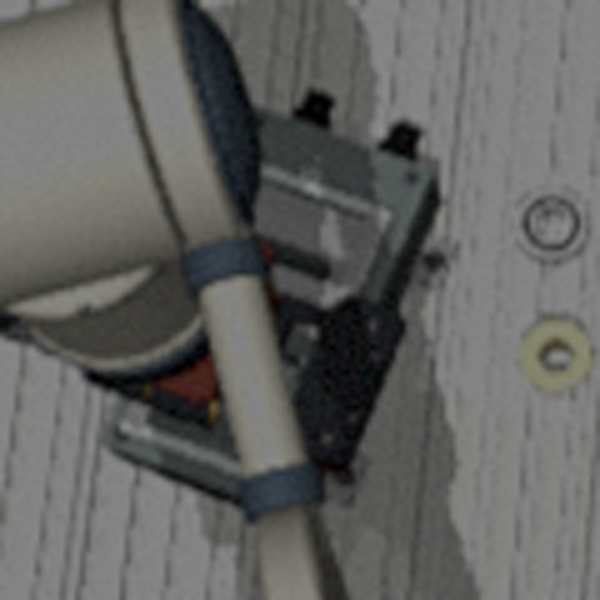

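The shutter plate meets the lower end bar, with the tab at (287,351). The well is covered, and the post box and loose parts look unmoved. Closing also ended against a stop, with the force rising at the expected position, so I'm handing in.

```bash
python3 - <<'E'
import cv2,pickle,numpy as np
from h import *
d=pickle.load(open('d0.pkl','rb'));a=cv2.cvtColor(d['top']['frame'],cv2.COLOR_RGB2GRAY);b=cv2.cvtColor(cv2.imread('pics/t4raw.png'),cv2.COLOR_BGR2GRAY)
m=(cv2.absdiff(a,b)>25)[150:345,160:500];n,_,s,_=cv2.connectedComponentsWithStats(m.astype('uint8'));print([(x[0]+160,x[1]+150,*x[2:]) for x in s[1:] if x[4]>3])
from station import r
r.hand_in()
E
```

```text
[(np.int32(164), np.int32(292), np.int32(29), np.int32(26), np.int32(327))]
the job is handed in; nothing more can be done
```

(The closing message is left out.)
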